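# Thread the return spring onto the notched valve rod

### The arm

A 6-joint arm with a two-finger parallel gripper is mounted at the origin on the work surface. World frame = base frame: x ahead of the robot, y to its left, z up, the work surface at z = 0. Lengths are in m, angles in rad, forces in N, time in s.
With the tool pointing down it reaches from about 0.375 to 0.975 m from the base axis. Payload 3.8 kg.
Tool frame: the origin (TCP) lies at the very end of the fingers, on their centre line; the grasp point (between the pads) lies 19 mm behind it; z points along the fingers, y is the line along which they close (so a half turn about z gives the same grasp; the last joint's range is limited). The gripper opens to 85 mm and grips with 20 to 120 N. Pads are 22 mm wide; open, the fingers measure 114 mm over their backs; the gripper's body (76 mm by 85 mm) begins 54 mm behind the grasp point. The pads swing forward as they close: fully open they stand 13 mm farther back than shut.
Start: joints at [-0.037, 0.264, 1.604, -0, 1.274, -0.037], TCP at [0.675, -0, 0.231] pointing down, gripper open.
Joint ranges: [-2.63, 2.63], [-0.94, 2.18], [0.31, 2.57], [-1.31, 4.45], [0, 2.66], [-2.55, 2.55]. Speed limits (rad/s): [2.57, 2.57, 3.14, 3.14, 3.14, 3.14].

### API

Orientations are given as a rotation vector (axis times angle).
In Python, from workcell import * gives the robot as it stands.
- The arm moves only by the shell command python3 -m crank 'ROWS' [OPENING] [FORCE]. ROWS is JSON, a list that holds one entry, the list of rows, each a list of 6 numbers: the shift along the tool's x, y, z in cm, then the turn, a rotation vector about the tool's x, y, z in rad. In form: [[[dx, dy, dz, ax, ay, az], ...]]. A call has 1 to 8 rows; each row shifts and turns the commanded pose from where the row before left it, along the tool's axes as they then stand; what a row does not reach is not made up. A row lasts 1/12 s, in which the tool goes at most 41.7 mm and 7.16 degrees, less where a joint would pass 70% of its speed; a pose out of reach is approached as far as the arm can. A call with a gripper value outside its range is refused whole. OPENING is the finger opening in cm, from 0 to 8.54, set as the call begins (- or left out, the last holds). The fingers move at their own pace and stop on an object; FORCE is the grip in N (left out, the last holds). Time passes only in rows, so rows that do not move let the fingers close. It gives the time, the measured TCP pose, the force, the opening and the grip force at its end, in the units of the state.
- read_state(): the state, without advancing time (a new reading comes with each control period).
- read_camera(name): name is "scene" or "side" or "wrist"; returns the picture (420x560x3 uint8, blue, green, red); there is no depth.
- camera_model(name): a dict with "camera_matrix" (3x3 intrinsics, pixels), "R" (3x3) and "t" (3): a world point X has camera coordinates R X + t. Camera axes: x right, y down, z forward; pixel columns grow to the right and rows downward; lengths in m; the calibration is good to about 2 mm. The wrist camera is an equidistant fisheye: a pixel r from the principal point sees the ray r / f radians off the axis. A picture is of the moment at which its call begins: read the wrist's pose just before it. camera_model takes no time and is no camera call; for the wrist camera it gives the pose at the moment of the call.
- finish_job(): hands the job in; it is judged then, once.
The state is a dict: "time": time; "q": joint angles; "joint_vel": joint speeds; "joint_torque": joint torques, N m; "tool_pos": TCP position; "tcp_rot": TCP orientation; "wrist_force": force on the tool from outside, world axes, zero at the start; "torque": the same for the moment, N m; "width": opening from 0.0 (shut) to 1.0 (fully open); "grip_force": force on a finger pad.
Only numpy, scipy, OpenCV 4.12 (cv2) and the standard library are available. Lean on these libraries where they do the work, as an engineer would, in place of code of your own. Each camera call takes 0.05 s, during which the arm holds its last target. There are 200 camera calls.

### The job

Take the blue coil spring and thread it over the upright rod of the round black fixture, gently: whenever it snags on a notched brass land, keep light pressure on and twist it a little until it drops through, never force it. Bring it fully home, standing flat on the fixture's seat around the rod, and let go; leave everything else where it is.

Things in the scene. Friction and masses are not known exactly. Their poses are not given: they have to be found in the camera images.
- spring: blue compression spring, loose, upright on the table: outer diameter 40 mm, bore 31 mm, 70 mm tall, wire 4.5 mm, 0.08 to 0.17 kg. Origin: centre of its underside when relaxed; z up its axis. Grip the upper 30 mm, which keep their shape; the lower half slides up into the upper when pressed, by up to 12 mm (2 N to start, then 0.8 N per mm, then solid), and turns with it
- spring_foot (a point): centre of the underside of the bottom coil, on the spring's axis; moves with the lower half
- spring_tang (a point): inner tip of one of the two tangs: wire pins on the bottom coil that point inward, facing each other, level with the underside, round, 4.5 mm thick, reaching in to 8 mm from the axis on the spring's own +x and -x sides. They are what snags on the rod's lands
- fixture: round black steel fixture, fixed: disc 110 mm across, 28 mm high, with a hub 68 mm across whose flat top, 50 mm up, is the seat. Origin: centre of its underside, on the rod's axis; z up. A steel rod, 12 mm in diameter with a coned tip, stands in it up to 125 mm above the origin and carries two notched brass lands. Rod and lands stay put unless forced round (0.15 N m)
- upper_land (a point): centre of the upper brass land's top face, 104 mm above the fixture's origin; 27 mm across (the bore clears it by 2 mm a side), 10 mm thick. Four through notches 90 degrees apart, 5.5 mm wide at the tang tips, 12 at the rim, let the tangs by with about 11 degrees to spare either way. Where they point varies and is not tied to any listed axis
- lower_land (a point): centre of the lower brass land's top face, 76 mm above the fixture's origin; shaped like the upper one, but its notches are turned 37 to 53 degrees from the upper ones. Between the lands (18 mm apart) and below the lower one (16 mm to the seat) the tangs are free to turn all round
- seat (a point): centre of the fixture's flat seat, 50 mm above the table, on the rod's axis
- rod_tip (a point): top of the rod, 125 mm above the table
- red_spring: bystander: shorter red spring standing upright, 34 mm across, 48 mm tall, origin at the centre of its underside
- coupling1: bystander: dark steel hose coupling standing upright, 38 mm across, 54 mm tall, origin at the centre of its underside
- coupling2: bystander: like coupling1
- coupling3: bystander: like coupling1
- wrench: bystander: steel wrench lying flat on the table
- socket: bystander: dark steel drive socket standing upright, 28 mm across, 50 mm tall
Not all that is in view belongs to the job. Leave any green or turquoise look-alike of the spring alone.

How it is judged:
On the way, in this order (a step that is already met when the one before it is completed fails the run):
1. the spring is round the rod with its bottom coil past the upper brass land (z of spring_foot in the frame of fixture below 0.091 m and horizontal distance between spring_foot and seat below 0.008 m), for 0.02 s.
2. its bottom coil is past the lower brass land too (z of spring_foot in the frame of fixture below 0.063 m and horizontal distance between spring_foot and seat below 0.008 m), for 0.02 s.
At the end, for the whole second after the job is handed in: the blue spring stands round the rod, its underside within 2.5 mm of the seat, relaxed, within 6 mm of the rod's axis and upright within 4 degrees, at rest and let go (z of spring_foot in the frame of seat below 0.0025 m and z of spring in the frame of seat between -0.003 and 0.003 m and horizontal distance between spring_foot and seat below 0.006 m and angle between the z axis of spring and the z axis of fixture, either way round below 0.07 rad and linear speed of spring below 0.02 m/s); the robot touches nothing.
It fails at once if the spring is forced onto the fixture, rod or lands with more than 30 N (contact force between spring and fixture above 30 N).
It fails at once if the gripper or arm strikes the fixture with more than 20 N (contact force between any of the fingers, the arm and fixture above 20 N).
It fails at once if a bystander is moved by more than 20 mm (distance of any of red_spring, coupling1, coupling2, coupling3, wrench, socket from where it was at the start of the episode above 0.02 m).
It also fails if it takes over 67 s, if anything falls off the work surface, if the arm or the gripper's body presses on something with over 40 N, if the wrist force passes 120 N, or if a joint passes its speed limit or range.

## Working session

There is one attempt and no reset: what is moved stays moved. The work goes in short steps, Python scripts to look and compute and a shell command to move; the robot and the scene stay as the last step left them, time stands still between calls to the robot, and variables do not carry over. Pictures are saved under pics/ and viewed, at most 10 in all, crops included, and the job is handed in when it is done.

```bash
mkdir -p pics
python3 - <<'E'
from workcell import *
import cv2, numpy as np
a=read_camera("scene");b=read_camera("side")
cv2.imwrite("pics/scene0.png",a);cv2.imwrite("pics/side0.png",b)
print(read_state())
for n in("scene","side","wrist"):
    c=camera_model(n);print(n,c)
E
```

```text
{'time': 0.1, 'q': array([-3.69297575e-02,  2.64735998e-01,  1.60525524e+00,  3.19284454e-05,
        1.27367130e+00, -3.69383233e-02]), 'joint_vel': array([-1.14309584e-03, -2.06332485e-03, -2.94943219e-03, -4.56373210e-05,
        1.14231987e-04, -3.66332783e-04]), 'joint_torque': array([ 2.96398039e-04, -5.16707003e+01, -3.68589377e+01,  1.30520286e-05,
        6.22219843e-03,  5.24967299e-05]), 'tool_pos': array([6.74341061e-01, 1.30322816e-05, 2.30037682e-01]), 'tcp_rot': array([-2.22035470e+00, -2.22035290e+00,  2.17640418e-03]), 'wrist_force': array([ 0.22759645, -0.44270137,  0.28458909]), 'torque': array([ 0.03631778,  0.01292409, -0.01056077]), 'grip_force': 0.0, 'width': 0.9971358641030954}
scene {'camera_matrix': array([[457.14598102,   0.        , 282.28229937],
       [  0.        , 457.14598102, 203.08179953],
       [  0.        ,   0.        ,   1.        ]]), 'R': array([[-0.22204554,  0.9749713 ,  0.01125762],
       [ 0.5796256 ,  0.14127391, -0.80254336],
       [-0.78404715, -0.17167597, -0.59648757]]), 't': array([ 0.12738493, -0.29521206,  1.47489327])}
side {'camera_matrix': array([[486.86951183,   0.        , 280.15819434],
       [  0.        , 486.86951183, 212.89694545],
       [  0.        ,   0.        ,   1.        ]]), 'R': array([[-0.99626906, -0.08472967, -0.01639652],
       [-0.05612466,  0.78043101, -0.62271781],
       [ 0.06555903, -0.61947423, -0.78227469]]), 't': array([0.60656314, 0.09370242, 1.06426269])}
wrist {'camera_matrix': array([[325.1922621 ,   0.        , 280.11114406],
       [  0.        , 325.1922621 , 206.70104676],
       [  0.        ,   0.        ,   1.        ]]), 'R': array([[ 9.99993724e-01, -8.22883109e-04, -3.44599215e-03],
       [ 2.72344117e-04, -9.51920580e-01,  3.06344799e-01],
       [-3.53239681e-03, -3.06343815e-01, -9.51914381e-01]]), 't': array([-0.67423199, -0.03900734,  0.38096746])}
```

View both.

View pics/scene0.png

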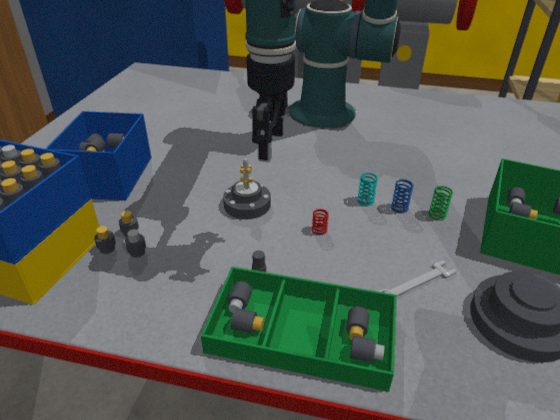

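View pics/side0.png

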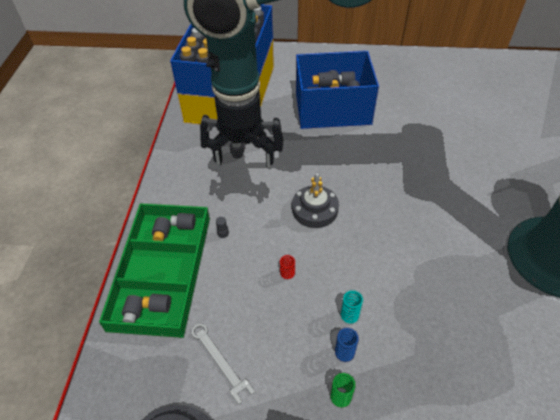

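Candidates for the blue spring (scene): turquoise (368,190), blue (402,196), green (440,203), red, shorter (320,221). The blue one at (402,196) matches, seen in the side view at (346,345). The fixture is the disc with brass lands at (247,198) scene and (316,205) side; the large black stepped disc at (530,310) has no rod.

```bash
cat > h.py <<'E'
from workcell import *
import cv2, numpy as np
def ray(n,uv,c=None):
    c=c or camera_model(n);K=c["camera_matrix"];R=np.array(c["R"]);t=np.array(c["t"])
    p=np.array([(uv[0]-K[0,2])/K[0,0],(uv[1]-K[1,2])/K[1,1]])
    if n=="wrist":
        r=np.linalg.norm(p);d=np.array([*(p/max(r,1e-9)*np.sin(r)),np.cos(r)])
    else: d=np.array([*p,1.])
    d=R.T@d;return -R.T@t,d/np.linalg.norm(d)
def plane(n,uv,z,c=None):
    o,d=ray(n,uv,c);return o+d*(z-o[2])/d[2]
def proj(n,X,c=None):
    c=c or camera_model(n);K=c["camera_matrix"];x=c["R"]@np.array(X)+c["t"]
    if n=="wrist":
        r=np.hypot(x[0],x[1]);th=np.arctan2(r,x[2]);p=x[:2]/max(r,1e-9)*th
    else: p=x[:2]/x[2]
    return p*K[0,0]+K[:2,2]
def tri(rays):
    A=0;b=0
    for o,d in rays:
        P=np.eye(3)-np.outer(d,d);A=A+P;b=b+P@o
    return np.linalg.solve(A,b)
def bluemask(im):
    h=cv2.cvtColor(im,cv2.COLOR_BGR2HSV);return cv2.inRange(h,(105,110,50),(128,255,255))
def blob(m,near):
    m=cv2.morphologyEx(m,cv2.MORPH_CLOSE,np.ones((7,7)))
    n,l,s,c=cv2.connectedComponentsWithStats(m)
    i=min([k for k in range(1,n) if s[k,4]>60],key=lambda k:np.hypot(*(c[k]-near)))
    return c[i],s[i]
E
python3 - <<'E'
from h import *
a=cv2.imread("pics/scene0.png");b=cv2.imread("pics/side0.png")
ca,sa=blob(bluemask(a),(402,196));cb,sb=blob(bluemask(b),(346,345))
print(ca,sa,cb,sb)
X=tri([ray("scene",ca),ray("side",cb)]);print("spring",X,plane("scene",ca,.035),plane("side",cb,.035))
print("rodtip",tri([ray("scene",(246,160)),ray("side",(317,176))]))
print("disc",plane("scene",(247,196),.028),plane("side",(315.5,203),.028))
for n,u,v in(("teal",(368,190),(351,307)),("green",(440,203),(343,390))):print(n,tri([ray("scene",u),ray("side",v)]))
c=np.hstack([cv2.resize(a[150:240,340:460],None,fx=4,fy=4,interpolation=2),cv2.resize(a[150:225,215:285],(336,360),interpolation=2)])
cv2.imwrite("pics/c1.png",c[:,:800])
E
```

```text
[401.64516129 195.5370019 ] [391 179  22  34 527] [345.97342193 344.09136213] [335 328  23  34 602]
spring [0.46320734 0.25480848 0.03342195] [0.46589435 0.25489777 0.035     ] [0.46319389 0.2551053  0.035     ]
rodtip [ 0.53370305 -0.0914707   0.11837058]
disc [ 0.54212049 -0.09052748  0.028     ] [ 0.5334241  -0.08885687  0.028     ]
teal [0.45364054 0.1768927  0.03055726]
green [0.46822837 0.33993345 0.03086221]
```

View pics/c1.png

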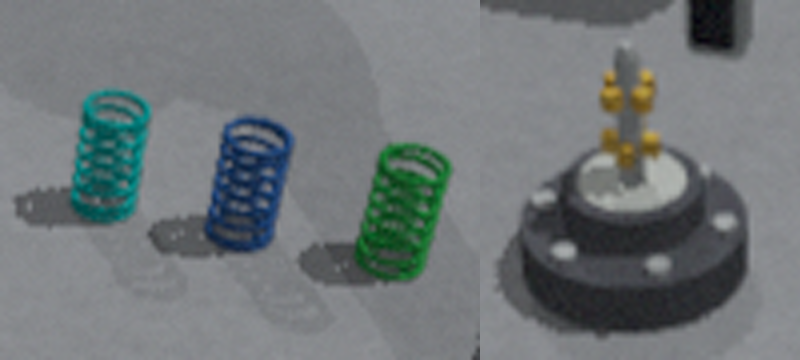

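The crop shows that the blue spring in the middle is the right one, and the fixture's rod carries two sets of brass lobes. First a look down on the rod, with the wrist camera straight above it.

```bash
python3 -m crank '[[[-2.45,-2,0.85,0,0,0],[-2.45,-2,0.85,0,0,0],[-2.45,-2,0.85,0,0,0],[-2.45,-2,0.85,0,0,0],[-2.45,-2,0.85,0,0,0],[-2.45,-2,0.85,0,0,0],[-2.45,-2,0.85,0,0,0],[0,0,0,0,0,0]]]' 8.5 40
python3 -m crank '[[[0,0,0,0,0,0],[0,0,0,0,0,0],[0,0,0,0,0,0]]]'
python3 - <<'E'
from h import *
import pickle
c=camera_model("wrist");im=read_camera("wrist");cv2.imwrite("pics/w1.png",im);pickle.dump(c,open("w1.pkl","wb"))
o=-c["R"].T@c["t"];print(o)
u=proj("wrist",(.535,-.091,.104),c);print(u)
x,y=map(int,u);cv2.imwrite("pics/w1c.png",np.hstack([cv2.resize(im[max(0,y-50):y+50,x-50:x+50],(500,500),interpolation=2)]))
E
```

```text
time: 0.77
tool_pos: [0.5299, -0.1743, 0.1689]
tcp_rot: [-2.222, -2.215, 0.007]
wrist_force: [-0.6, 1.2, -1.1]
width: 0.996
grip_force: 0.0
time: 1.02
tool_pos: [0.536, -0.1709, 0.1722]
tcp_rot: [2.22, 2.222, 0.001]
wrist_force: [0.6, 0.6, -0.1]
width: 0.992
grip_force: 0.0
[ 0.53670564 -0.0919534   0.31443912]
[277.53451257 103.97100798]
```

View pics/w1c.png

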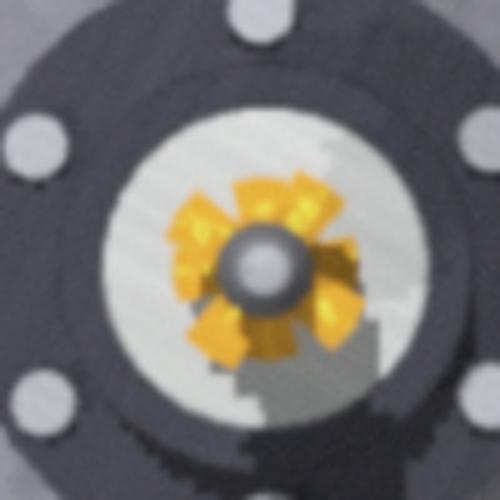

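Upper lobes sit at image angles of about 32° mod 90, so the upper notches are at world ≈ +13°. The lower lobes are near -4°, so the lower notches are at world ≈ +49° (mod 90). The rod is at crop (266,267). Next, a look straight down on the spring.

```bash
python3 -m crank '[[[3.46,-0.72,0,0,0,0],[3.46,-0.72,0,0,0,0],[3.46,-0.72,0,0,0,0],[3.46,-0.72,0,0,0,0],[3.46,-0.72,0,0,0,0],[3.46,-0.72,0,0,0,0],[3.46,-0.72,0,0,0,0],[3.46,-0.72,0,0,0,0]]]' >/dev/null
python3 -m crank '[[[3.46,-0.72,0,0,0,0],[3.46,-0.72,0,0,0,0],[0,0,0,0,0,0],[0,0,0,0,0,0],[0,0,0,0,0,0]]]'
python3 - <<'E'
from h import *
import pickle
c1=pickle.load(open("w1.pkl","rb"))
p=np.array([227,53])+np.array([266,267])/5;print("seat",plane("wrist",p,.05,c1));print("tip",plane("wrist",np.array([227,53])+np.array([266,265])/5,.125,c1))
m=cv2.imread("pics/w1.png");h=cv2.cvtColor(m,cv2.COLOR_BGR2HSV)
s=cv2.inRange(h,(15,0,140),(179,70,255));c=camera_model("wrist");im=read_camera("wrist");cv2.imwrite("pics/w2.png",im);pickle.dump(c,open("w2.pkl","wb"))
u=proj("wrist",(.464,.255,.035),c);ce,st=blob(bluemask(im),u);print(u,ce,st,plane("wrist",ce,.035,c))
x,y=map(int,u);cv2.imwrite("pics/w2c.png",cv2.resize(im[max(0,y-45):y+45,x-45:x+45],(540,540),interpolation=2));print(x-45,max(0,y-45))
E
```

```text
time: 2.15
tool_pos: [0.4632, 0.1752, 0.172]
tcp_rot: [2.218, 2.224, 0.0]
wrist_force: [0.5, -0.4, 0.4]
width: 0.991
grip_force: 0.0
seat [ 0.53669378 -0.09273261  0.05      ]
tip [ 0.53669717 -0.0922786   0.125     ]
[280.57674576 104.37936375] [282.14078374 103.62409289] [ 256   78   52   52 1378] [0.4653194  0.25565166 0.035     ]
235 59
```

View pics/w2c.png

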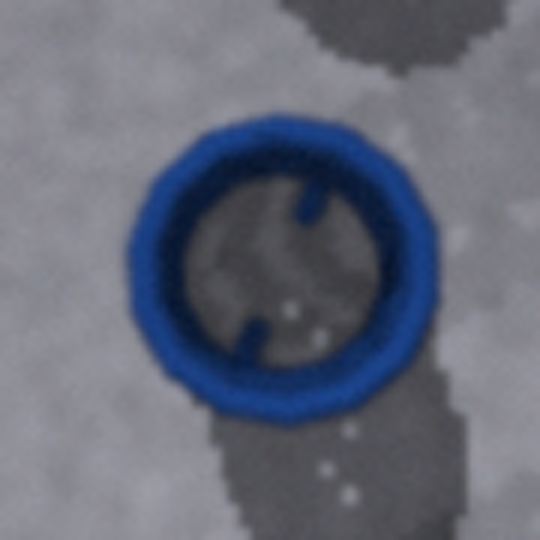

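The tangs are at crop (312,200) and (252,345), which is world angle ≈ 67°; to reach the upper notch at 103° the spring must turn about +36° (CCW). Spring centre ≈ (0.465, 0.2557). Going to grasp it, with the fingers closing along x.

```bash
python3 -m crank '[[[2.68,0.07,0,0,0,0],[2.68,0.07,0,0,0,0],[2.68,0.07,0,0,0,0],[0,0,3,0,0,0],[0,0,3,0,0,0],[0,0,3,0,0,0],[0,0,2,0,0,0],[0,0,1,0,0,0]]]' 8.5 40
python3 -m crank '[[[0,0,1,0,0,0],[0,0,0.8,0,0,0],[0,0,0,0,0,0],[0,0,0,0,0,0],[0,0,0,0,0,0]]]'
python3 -m crank '[[[0,0,0,0,0,0],[0,0,0,0,0,0],[0,0,0,0,0,0],[0,0,0,0,0,0],[0,0,0,0,0,0],[0,0,0,0,0,0],[0,0,0,0,0,0],[0,0,0,0,0,0]]]' 3 40
```

```text
time: 2.87
tool_pos: [0.4634, 0.2524, 0.0484]
tcp_rot: [-2.223, -2.218, 0.008]
wrist_force: [-0.7, -0.4, 0.3]
width: 0.997
grip_force: 0.0
time: 3.28
tool_pos: [0.4663, 0.2553, 0.035]
tcp_rot: [2.221, 2.221, 0.003]
wrist_force: [-0.5, -0.7, -0.5]
width: 0.995
grip_force: 0.0
time: 3.95
tool_pos: [0.4654, 0.2551, 0.034]
tcp_rot: [2.221, 2.221, 0.001]
wrist_force: [-0.3, 0.7, 2.7]
width: 0.467
grip_force: 40.0
```

```bash
python3 -m crank '[[[0,0,-2,0,0,0],[0,0,-4,0,0,0],[0,0,-4,0,0,0],[0,0,-4,0,0,0],[0,0,-1,0,0,0],[-3.48,0.71,0,0,0,0],[-3.48,0.71,0,0,0,0],[-3.48,0.71,0,0,0,0]]]' >/dev/null
python3 -m crank '[[[-3.48,0.71,0,0,0,0],[-3.48,0.71,0,0,0,0],[-3.48,0.71,0,0,0,0],[-3.48,0.71,0,0,0,0],[-3.48,0.71,0,0,0,0],[-3.48,0.71,0,0,0,0],[-3.48,0.71,0,0,0,0],[0,0,0,0,0,0]]]'
python3 -m crank '[[[0,0,0,0,0,-0.105],[0,0,0,0,0,-0.105],[0,0,0,0,0,-0.105],[0,0,0,0,0,-0.105],[0,0,0,0,0,-0.105],[0,0,0,0,0,-0.105],[0,0,0,0,0,0],[0,0,0,0,0,0]]]'
python3 -m crank '[[[0,0,0,0,0,0],[0,0,0,0,0,0]]]'
python3 - <<'E'
from h import *
s=read_state();print(s["tool_pos"],s["wrist_force"],s["torque"],s["q"])
R=[]
for n in("scene","side","wrist"):
    im=read_camera(n);cv2.imwrite(f"pics/{n}3.png",im)
    u=proj(n,(.5367,-.0924,.13)).astype(int);print(n,u);x,y=u
    R.append(cv2.resize(im[max(0,y-60):max(0,y-60)+110,x-40:x+40],(264,363),interpolation=2))
cv2.imwrite("pics/c3.png",np.hstack(R))
E
```

```text
time: 5.28
tool_pos: [0.5366, -0.0987, 0.1829]
tcp_rot: [2.225, 2.215, -0.004]
wrist_force: [-0.1, 0.4, -0.9]
width: 0.467
grip_force: 41.0
time: 5.95
tool_pos: [0.5354, -0.0926, 0.1828]
tcp_rot: [-1.427, -2.797, 0.001]
wrist_force: [-0.8, -1.1, -1.0]
width: 0.466
grip_force: 41.0
time: 6.12
tool_pos: [0.5359, -0.0929, 0.1834]
tcp_rot: [-1.426, -2.799, 0.0]
wrist_force: [-0.2, 0.4, -1.5]
width: 0.466
grip_force: 41.0
[ 0.53585973 -0.09289642  0.18341045] [-0.24608937  0.39470741 -1.46149805] [ 0.05243854 -0.01485192 -0.01808584] [-2.17458759e-01  5.27795494e-02  1.93767669e+00  8.05906503e-06
  1.15179121e+00 -8.45905072e-01]
scene [245 156]
side [315 171]
wrist [280 229]
```

View pics/c3.png

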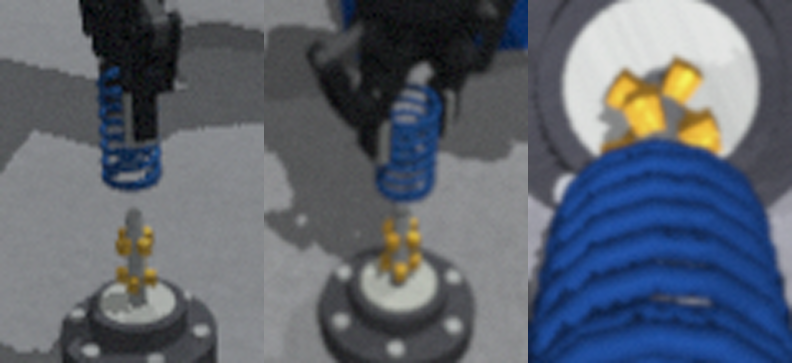

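Scene crop: the foot is centred near (131,170) over the rod tip (133,212). Side crop: foot (142,180), tip (140,212). That is within about 2 mm; refining with masks.

Run:
```python
from h import *
s=read_state();T=s["tool_pos"];print(T)
F=np.array([.5367,-.0924])
eqA=[];eqb=[]
for n in("scene","side"):
    im=cv2.imread(f"pics/{n}3.png");u=proj(n,(*F,.13));x0,y0=(u-[30,60]).astype(int)
    m=bluemask(im)[y0:y0+80,x0:x0+60];ys=np.where(m.sum(1)>255*3)[0];yb=ys.max()
    # rows: widest extents within lowest 10px
    e=[(np.where(m[r])[0].min(),np.where(m[r])[0].max()) for r in range(yb-12,yb+1) if m[r].any()]
    l=np.median(sorted(a for a,b in e)[:6]);r=np.median(sorted(b for a,b in e)[-6:]);bx=x0+(l+r)/2
    h=cv2.cvtColor(im,cv2.COLOR_BGR2HSV);g=cv2.inRange(h,(15,120,90),(35,255,255))[y0+50:y0+130,x0-5:x0+70]
    gy,gx=np.where(g);top=gy.min();rod=[]
    for rr in range(top-7,top-2):
        row=im[y0+50+rr,int(x0+20):int(x0+45)].astype(float).mean(1);w=np.clip(np.median(row)-row,0,None);rod.append((np.round((w*np.arange(len(row))).sum()/max(w.sum(),1)+x0+20,1)))
    print(n,"blue",l+x0,r+x0,bx,"bottom row",yb+y0,"gold x",gx.min()+x0-5,gx.max()+x0-5,"top",top+y0+50,"rod",rod)
    print(" pred foot",proj(n,(*T[:2],.149)),"pred tip",proj(n,(*F,.122)),"pred upper land",proj(n,(*F,.104)),"lower",proj(n,(*F,.071)))
    J=[(proj(n,(*(F+d),.13))-proj(n,(*F,.13)))[0]*1 for d in([.001,0],[0,.001])];print(" px/mm",J)
```

```text
[ 0.5360572  -0.0930325   0.18372536]
scene blue 236.0 253.0 244.5 bottom row 152 gold x 240 251 top 165 rod [np.float64(243.2), np.float64(244.7), np.float64(244.9), np.float64(245.1), np.float64(245.0)]
 pred foot [244.71627774 148.49514831] pred tip [245.37783905 159.48868668] pred upper land [245.6790526  166.50497441] lower [246.2149296  178.98737189]
 px/mm [np.float64(-0.13165050343937423), np.float64(0.4427799246699635)]
side blue 309.0 325.5 317.25 bottom row 171 gold x 311 321 top 178 rod [np.float64(315.5), np.float64(311.4), np.float64(310.0), np.float64(310.0), np.float64(310.9)]
 pred foot [316.63110518 165.27398325] pred tip [315.80194053 174.12948085] pred upper land [315.46882985 179.71210032] lower [314.88025352 189.57608199]
 px/mm [np.float64(-0.4619650573955596), np.float64(-0.01809458526781782)]
```

Both cameras agree with the predicted offset, so I shift +0.8 mm along tool y and lower gently to just above the upper land (foot now at ≈0.149).

```bash
python3 -m crank '[[[0,0.08,1,0,0,0],[0,0,0.7,0,0,0],[0,0,0.5,0,0,0],[0,0,0.4,0,0,0],[0,0,0.4,0,0,0],[0,0,0.3,0,0,0],[0,0,0,0,0,0],[0,0,0,0,0,0]]]'
python3 -m crank '[[[0,0,0.2,0,0,0],[0,0,0.2,0,0,0],[0,0,0.2,0,0,0],[0,0,0.2,0,0,0],[0,0,0,0,0,0],[0,0,0,0,0,0]]]'
python3 -m crank '[[[0,0,0.15,0,0,0],[0,0,0.15,0,0,0],[0,0,0.15,0,0,0],[0,0,0,0,0,0],[0,0,0,0,0,0]]]'
```

```text
time: 6.93
tool_pos: [0.5366, -0.0926, 0.1506]
tcp_rot: [-1.424, -2.8, 0.0]
wrist_force: [-0.4, -0.1, -1.6]
width: 0.466
grip_force: 41.0
time: 7.43
tool_pos: [0.5366, -0.0926, 0.1426]
tcp_rot: [-1.424, -2.8, 0.0]
wrist_force: [-0.1, -0.4, -1.6]
width: 0.467
grip_force: 41.0
time: 7.85
tool_pos: [0.5366, -0.0926, 0.1381]
tcp_rot: [-1.424, -2.8, 0.0]
wrist_force: [0.4, 0.7, -0.9]
width: 0.468
grip_force: 41.0
```

```bash
python3 -m crank '[[[0,0,0.1,0,0,0],[0,0,0.1,0,0,0],[0,0,0.1,0,0,0],[0,0,0,0,0,0],[0,0,0,0,0,0]]]'
python3 -m crank '[[[0,0,0.1,0,0,0],[0,0,0.1,0,0,0],[0,0,0,0,0,0],[0,0,0,0,0,0]]]'
```

```text
time: 8.27
tool_pos: [0.5366, -0.0926, 0.1351]
tcp_rot: [-1.424, -2.8, 0.0]
wrist_force: [0.8, -0.0, -0.5]
width: 0.468
grip_force: 41.0
time: 8.6
tool_pos: [0.5367, -0.0926, 0.1332]
tcp_rot: [-1.424, -2.8, 0.0]
wrist_force: [0.8, 0.5, -0.7]
width: 0.462
grip_force: 41.0
```

No snag: the tangs entered the notch. Continuing through the upper land.

```bash
python3 -m crank '[[[0,0,0.15,0,0,0],[0,0,0.15,0,0,0],[0,0,0.15,0,0,0],[0,0,0.15,0,0,0],[0,0,0,0,0,0],[0,0,0,0,0,0]]]'
python3 -m crank '[[[0,0,0.15,0,0,0],[0,0,0.15,0,0,0],[0,0,0.15,0,0,0],[0,0,0.15,0,0,0],[0,0,0.15,0,0,0],[0,0,0.15,0,0,0],[0,0,0,0,0,0],[0,0,0,0,0,0]]]'
```

```text
time: 9.1
tool_pos: [0.5366, -0.0926, 0.1271]
tcp_rot: [-1.424, -2.8, 0.0]
wrist_force: [1.0, -0.2, -0.9]
width: 0.462
grip_force: 41.0
time: 9.77
tool_pos: [0.5366, -0.0926, 0.1181]
tcp_rot: [-1.424, -2.8, 0.0]
wrist_force: [0.1, 0.6, -1.5]
width: 0.468
grip_force: 41.0
```

Past the upper land. Turning +38° for the lower notches, then lowering.

```bash
python3 -m crank '[[[0,0,0,0,0,-0.11],[0,0,0,0,0,-0.11],[0,0,0,0,0,-0.11],[0,0,0,0,0,-0.11],[0,0,0,0,0,-0.11],[0,0,0,0,0,-0.11],[0,0,0,0,0,0],[0,0,0,0,0,0]]]'
python3 -m crank '[[[0,0,0.15,0,0,0],[0,0,0.15,0,0,0],[0,0,0.15,0,0,0],[0,0,0.15,0,0,0],[0,0,0.1,0,0,0],[0,0,0.1,0,0,0],[0,0,0,0,0,0],[0,0,0,0,0,0]]]'
python3 -m crank '[[[0,0,0.1,0,0,0],[0,0,0.1,0,0,0],[0,0,0.1,0,0,0],[0,0,0.1,0,0,0],[0,0,0,0,0,0],[0,0,0,0,0,0]]]'
```

```text
time: 10.43
tool_pos: [0.5368, -0.0927, 0.1184]
tcp_rot: [0.444, 3.11, -0.0]
wrist_force: [0.2, -0.2, -0.6]
width: 0.465
grip_force: 41.0
time: 11.1
tool_pos: [0.5367, -0.0926, 0.1102]
tcp_rot: [-0.44, -3.11, 0.0]
wrist_force: [0.3, 0.2, -1.1]
width: 0.462
grip_force: 41.0
time: 11.6
tool_pos: [0.5367, -0.0926, 0.1062]
tcp_rot: [-0.44, -3.11, -0.0]
wrist_force: [-0.2, -1.0, -1.4]
width: 0.466
grip_force: 41.0
```

No snag here either (foot at 0.072). Continuing to just above the seat.

```bash
python3 -m crank '[[[0,0,0.15,0,0,0],[0,0,0.15,0,0,0],[0,0,0.15,0,0,0],[0,0,0.15,0,0,0],[0,0,0,0,0,0],[0,0,0,0,0,0]]]'
python3 -m crank '[[[0,0,0.2,0,0,0],[0,0,0.2,0,0,0],[0,0,0.2,0,0,0],[0,0,0.2,0,0,0],[0,0,0.1,0,0,0],[0,0,0,0,0,0],[0,0,0,0,0,0]]]'
python3 -m crank '[[[0,0,0.1,0,0,0],[0,0,0.1,0,0,0],[0,0,0.1,0,0,0],[0,0,0.1,0,0,0],[0,0,0.1,0,0,0],[0,0,0.1,0,0,0],[0,0,0,0,0,0],[0,0,0,0,0,0]]]'
```

```text
time: 12.1
tool_pos: [0.5365, -0.0926, 0.1]
tcp_rot: [-0.44, -3.11, -0.0]
wrist_force: [-0.3, 0.5, -1.2]
width: 0.466
grip_force: 41.0
time: 12.68
tool_pos: [0.5367, -0.0926, 0.0911]
tcp_rot: [-0.44, -3.11, -0.0]
wrist_force: [-0.3, 0.0, -0.9]
width: 0.468
grip_force: 41.0
time: 13.35
tool_pos: [0.5367, -0.0926, 0.0851]
tcp_rot: [-0.44, -3.11, -0.0]
wrist_force: [0.5, 0.3, -1.6]
width: 0.465
grip_force: 41.0
```

```bash
python3 -m crank '[[[0,0,0.05,0,0,0],[0,0,0.05,0,0,0],[0,0,0,0,0,0],[0,0,0,0,0,0]]]'
python3 -m crank '[[[0,0,0.05,0,0,0],[0,0,0,0,0,0],[0,0,0,0,0,0]]]'
```

```text
time: 13.68
tool_pos: [0.5369, -0.0927, 0.0846]
tcp_rot: [0.44, 3.11, -0.0]
wrist_force: [-0.3, 0.9, 1.8]
width: 0.469
grip_force: 41.2
time: 13.93
tool_pos: [0.5369, -0.0927, 0.084]
tcp_rot: [0.44, 3.11, -0.0]
wrist_force: [-0.2, 0.6, 1.9]
width: 0.466
grip_force: 41.2
```

Seated contact at ~3 N. Relaxing a little, then letting go and lifting away.

```bash
python3 -m crank '[[[0,0,-0.05,0,0,0],[0,0,0,0,0,0],[0,0,0,0,0,0]]]'
python3 -m crank '[[[0,0,0,0,0,0],[0,0,0,0,0,0],[0,0,0,0,0,0],[0,0,0,0,0,0],[0,0,0,0,0,0],[0,0,0,0,0,0]]]' 7
python3 -m crank '[[[0,0,-0.5,0,0,0],[0,0,-1,0,0,0],[0,0,-2,0,0,0],[0,0,-3,0,0,0],[0,0,-3,0,0,0],[0,0,-3,0,0,0],[0,0,0,0,0,0],[0,0,0,0,0,0]]]'
python3 - <<'E'
from h import *
R=[]
for n in("scene","side"):
    im=read_camera(n);x,y=proj(n,(.5367,-.0924,.08)).astype(int)
    R.append(cv2.resize(im[y-50:y+50,x-50:x+50],(400,400),interpolation=2))
    c,s=blob(bluemask(im),(x,y));print(n,c,s,proj(n,(.5367,-.0924,.085)))
cv2.imwrite("pics/c4.png",np.hstack(R))
E
```

```text
time: 14.18
tool_pos: [0.5368, -0.0927, 0.0844]
tcp_rot: [0.44, 3.11, -0.0]
wrist_force: [0.2, 0.1, 1.6]
width: 0.467
grip_force: 41.2
time: 14.68
tool_pos: [0.5367, -0.0926, 0.0842]
tcp_rot: [-0.44, -3.111, -0.0]
wrist_force: [0.7, 0.3, -0.6]
width: 0.823
grip_force: 0.0
time: 15.35
tool_pos: [0.5389, -0.0931, 0.2133]
tcp_rot: [0.439, 3.104, -0.001]
wrist_force: [-0.6, -0.4, 0.3]
width: 0.818
grip_force: 0.0
scene [245.38333333 174.11666667] [237 158  18  34 540] [245.99011569 173.75069146]
side [315.39451477 185.10126582] [307 170  18  32 474] [315.12654828 185.44841508]
```

View pics/c4.png

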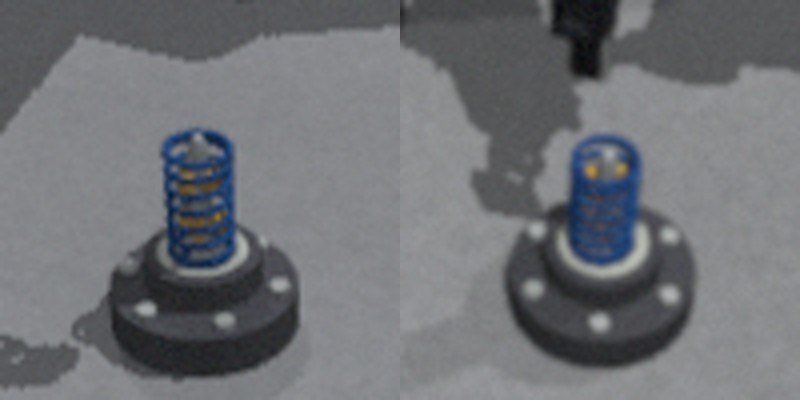

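The spring stands upright and centred on the seat around the rod (scene crop base at about (200,262)), and the gripper is clear of it.

```bash
python3 -c "
from workcell import *
print(finish_job())"
```

```text
the job is handed in; nothing more can be done
None
```

I threaded the blue spring over the rod past both lands without a snag, set it on the seat with about 3 N of contact force, let go and handed the job in; the last pictures show it upright and centred, but no verdict came back.

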